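# Peck-tap a drilled bracket on the hand tapper

## Robot

A 7-joint arm with a two-finger parallel gripper is mounted at the origin on the work surface. World frame = base frame: x ahead of the robot, y to its left, z up, the work surface at z = 0. Lengths are in m, angles in rad, forces in N, time in s.
With the tool pointing down it reaches from about 0.35 to 0.775 m from the base axis. Payload 3.1 kg.
Tool frame: the origin (TCP) lies where the fingers leave the gripper's body, on its centre line; the fingertips stand 73 mm ahead of it and the grasp point (between the pads) lies 54 mm ahead of it (grip_depth is the distance from the TCP to the grasp point, in m); z points along the fingers, y is the line along which they close (so a half turn about z gives the same grasp; the last joint's range is limited). The gripper opens to 85 mm and grips with 20 to 120 N. Pads are 22 mm wide; open, the fingers measure 114 mm over their backs; the gripper's body (76 mm by 85 mm) begins 54 mm behind the grasp point. The pads swing forward as they close: fully open they stand 13 mm farther back than shut.
Start: joints at [1.077, 0.311, 0.014, 1.512, -0.004, 1.319, -0.027], TCP at [0.24, -0.495, 0.304] pointing down, gripper open.
Joint ranges: [-2.7, 2.7], [-0.3, 1.91], [-1.27, 1.3], [0.12, 2.57], [-1.44, 4.58], [0.2, 2.03], [-3.05, 3.05]. Speed limits (rad/s): [2.79, 2.79, 3.14, 3.14, 3.14, 3.14, 3.14].

## Interface

Orientations are given as a unit quaternion [x, y, z, w].
In Python, from rig import get_obs, camera, job_done, grip_depth gives the robot as it stands. The module is installed in compiled form; this text tells all that it offers.
- The arm moves only by the shell command python3 -m handwheel 'ROWS' [OPENING] [FORCE]. ROWS is JSON, a list that holds one entry, the list of rows, each a list of 4 numbers: the shift along the tool's x, y, z normalised to -1 to 1, where 1 is 250 mm, then the turn about the tool's z normalised to -1 to 1, where 1 is 2 rad. A call has exactly 10 rows; each row is the pose to reach, as a shift and turn from the pose commanded when the call began, along the tool's axes at that moment; what a row does not reach only later rows make up. A row lasts 1/8 s, in which the tool goes at most 62.5 mm and 10.7 degrees, less where a joint would pass 70% of its speed; a pose out of reach is approached as far as the arm can. A call with a number of a shift or a turn outside -1 to 1 is refused whole. A call with a gripper value outside its range is refused whole. OPENING is the closure, from 0 (fully open) to 1 (shut), set as the call begins (- or left out, the last holds). The fingers move at their own pace and stop on an object; FORCE is the grip in N (left out, the last holds). Time passes only in rows, so rows that repeat a pose let the fingers close, or fill a call up. It gives the time, the measured TCP pose, the force, the opening and the grip force at its end, in the units of the state.
- get_obs(): the state, without advancing time (a new reading comes with each control period).
- camera(name): name is "side" or "top"; returns a dict with "color" (480x640x3 uint8, red, green, blue), "mtx" (3x3 intrinsics, pixels), "dist" ([k1, k2, p1, p2, k3] as OpenCV has them; the pictures are not rectified), "rvec" (rotation vector, rad) and "tvec" (3), from world to camera coordinates, as OpenCV has them. Camera axes: x right, y down, z forward; pixel columns grow to the right and rows downward; lengths in m; the calibration is good to about 2 mm. A picture is of the moment at which its call begins. There is no depth.
- job_done(): hands the job in; it is judged then, once.
The state is a dict: "t": time; "joints": joint angles; "qvel": joint speeds; "tau": joint torques, N m; "position": TCP position; "tool_rot": TCP orientation; "ft_force": force on the tool from outside, world axes, zero at the start; "moment": the same for the moment, N m; "gripper_width": finger opening in m; "grip_force": force on a finger pad.
Only numpy, scipy, OpenCV 4.12 (cv2) and the standard library are available. Lean on these libraries where they do the work, as an engineer would, in place of code of your own. Each camera call takes 0.05 s, during which the arm holds its last target. There are 200 camera calls.

## Task

On the bench hand tapper, first slide the aluminium bracket along the bed until it is fully home against the end stop, before any cranking past the red mark on the dial. Then turn the crank clockwise by its knob in pecks counted from that mark: half a turn forward, a quarter back, half forward, a quarter back, half forward, stopping briefly at each reversal, so that the tap ends one full turn past the first pass of the red mark. Never run on past a half-turn stroke before backing off, do not knock the bottle, the spare bracket or the brass objective about, and let go at the end.

Things in the scene. Friction and masses are not known exactly. Their poses are not given: they have to be found in the camera images.
- tapper: White bench hand tapper on a blue base, fixed. Origin on the table, under the vertical spindle axis; z up. Base (25 mm thick; x -90 to 150, y -75 to 235 mm) has a bed along y with two rails 10 mm high, 53 mm apart, for the bracket. End stop: face at y = -40 mm, 16 mm above the bed. Column at x = +105 mm; head over the bed at x -30 to 125, y -27 to 27, z 100 to 145 mm.
- flange (a point): Centre of the upright flange of the loose aluminium L-bracket: flange 50 wide, 10 thick along the tapper's y, 35 mm high from the bed, top at z = 60 mm. It is at the bracket's +y end. The bracket lies between the rails, 25 to 65 mm short of the stop, axes parallel to the tapper's, and slides to the tapper's -y when the flange is pushed; that takes 1 to 4 N.
- home (a point): Point on the tapper, at (0, 145, 42.5) mm in its frame: where the flange centre is when the bracket is fully home against the stop (hole under the tap).
- crank (a joint): Turn of the crank, rad, growing clockwise seen from above; 0 = arm over the red mark (tapper's -x), 2 pi = to depth, one turn later; solid stop 0.1 rad beyond. It starts 0.3 to 1.0 rad short of 0. Stays where it is left; about 0.1 N m (2 N at the knob) turns it. Tap and crank sink 2.5 mm per turn.
- knob_mid (a point): Centre of the black crank knob: upright, round, 25 mm diameter, 46 mm tall, 60 mm from the spindle axis, centre 198 mm above the table. At crank value q it lies at (-60 cos q, 60 sin q) mm in the tapper's frame. It spins freely on its pin, so a hand holding it can go round without turning. The crank arm, 18 mm wide, lies under it, top 25 mm below this point.
- pointer (a joint): Turn of the orange follow pointer on the dial, same sense and zero as the crank. The crank pushes it ahead and leaves it at the farthest point reached; it starts at 0. It is not handled.
- axis (a point): Point on the spindle axis at the head's top, 145 mm above the table. A black dial of 50 mm radius, top at 149 mm, lies round it under the crank: red mark towards the tapper's -x, white marks at +y (quarter turn), +x (half) and -y (three quarters).
- cleaner: Bystander: bottle 48 mm diameter, 120 mm tall; origin at its foot.
- spare: Bystander: spare short aluminium bracket, 50 x 120 x 10 mm with a flange 35 mm high; origin centre of underside.
- objective: Bystander: brass microscope objective, 32 mm diameter, 46 mm tall; origin at its foot.
- bracket: The loose L-bracket (plate 50 x 190 x 10 mm, about 0.3 kg, drilled for the tap); origin at the centre of its plate's underside, 90 mm towards the stop from the flange centre and 17.5 mm below it.
There are look-alikes about, which are no part of the job. What is shaped like the bracket but blue or green is not meant.

How it is judged:
By the outcome, as a careful person would: the job done as asked, in the order asked, and still so for the second after the job is handed in, with the robot touching nothing.
It also fails if it takes over 67 s, if anything falls off the work surface, if the arm or the gripper's body presses on something with over 40 N, if the wrist force passes 120 N, or if a joint passes its speed limit or range.

## Working session

There is one attempt and no reset: what is moved stays moved. The work goes in short steps, Python scripts to look and compute and a shell command to move; the robot and the scene stay as the last step left them, time stands still between calls to the robot, and variables do not carry over. Pictures are saved under pics/ and viewed, at most 10 in all, crops included, and the job is handed in when it is done.

```bash
mkdir -p pics; python3 - <<'E'
from rig import *
import cv2
for n in("top","side"):
    c=camera(n); cv2.imwrite(f"pics/{n}0.png",c["color"][:,:,::-1]); print(n,c["mtx"].tolist(),c["dist"],c["rvec"],c["tvec"])
o=get_obs(); print(grip_depth, o)
E
```

```text
top [[494.9780723628091, 0.0, 311.32792197406815], [0.0, 494.9780723628091, 245.19248448852915], [0.0, 0.0, 1.0]] [-0.12885539  0.          0.          0.          0.        ] [ 2.16089186 -2.16269197  0.13461232] [0.04601803 0.49867274 1.44257106]
side [[573.0883984699107, 0.0, 326.3653647257593], [0.0, 573.0883984699107, 235.70592680960374], [0.0, 0.0, 1.0]] [-0.07521648  0.          0.          0.          0.        ] [ 2.24927346 -0.23699604  0.08945477] [-0.43679196  0.17982391  1.61064717]
0.0539 {'t': 0.1, 'joints': array([ 1.0773118 ,  0.31168835,  0.0139815 ,  1.51291342, -0.00443729,
        1.31917555, -0.02716744]), 'qvel': array([-1.21421142e-05, -1.37235877e-03,  4.80296868e-04, -4.53224340e-03,
        1.98042629e-04, -1.05822002e-03,  8.59924841e-04]), 'tau': array([ 7.29552557e-04, -3.80855441e+01,  1.46627356e-01, -2.31242430e+01,
        1.22286266e-02,  8.15058971e-03,  5.90223721e-06]), 'position': array([ 0.23993031, -0.49435487,  0.30289931]), 'tool_rot': array([ 9.74581693e-01,  2.24029828e-01, -2.65969817e-04, -1.04352144e-03]), 'ft_force': array([-0.1705046 , -0.70983238, -0.55545358]), 'moment': array([0.00239689, 0.04188549, 0.00432072]), 'grip_force': 0.0, 'gripper_width': 0.0851773247626045}
```

View pics/top0.png

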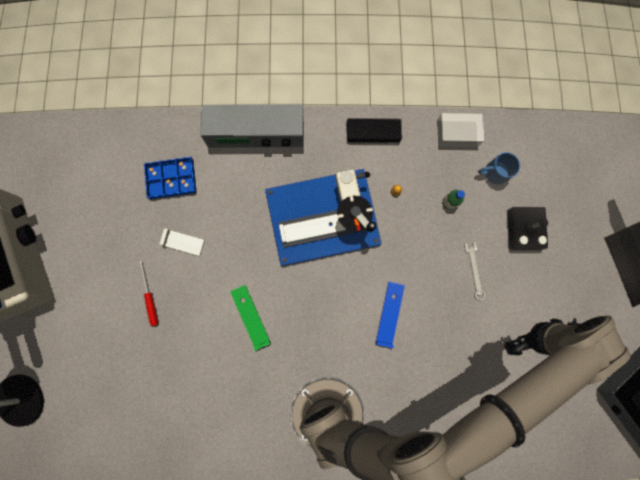

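View pics/side0.png

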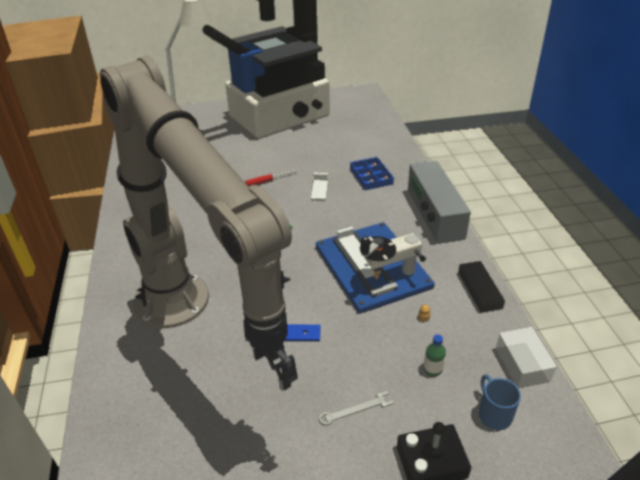

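Top view: tapper at base corners (266,186), (369,169), (381,247), (281,265), with the aluminium bracket on its bed at about (308,229) and the knob near (370,225). Bracket candidates:
- White at (308,229), between the rails: this is the one meant.
- White short one at (183,242): the spare.
- Green at (250,318) and blue at (390,315): look-alikes.

The crop below should confirm this.

```bash
cat > h.py <<'E'
import cv2,numpy as np
from rig import *
from scipy.spatial.transform import Rotation as R
def proj(c,P): return cv2.projectPoints(np.asarray(P,float).reshape(-1,1,3),c["rvec"],c["tvec"],c["mtx"],c["dist"])[0].reshape(-1,2)
def ray(c,uv,z):
    n=cv2.undistortPoints(np.array(uv,float).reshape(-1,1,2),c["mtx"],c["dist"]).reshape(-1,2)
    M=cv2.Rodrigues(c["rvec"])[0]; o=-M.T@c["tvec"].ravel()
    d=np.c_[n,np.ones(len(n))]@M
    return o+d*((z-o[2])/d[:,2])[:,None]
def tap2w(T,p): # T=(x,y,yaw)
    p=np.atleast_2d(np.asarray(p,float)); c,s=np.cos(T[2]),np.sin(T[2])
    return np.c_[T[0]+c*p[:,0]-s*p[:,1],T[1]+s*p[:,0]+c*p[:,1],p[:,2]]
E
python3 - <<'E'
from h import *
c=camera("top"); im=c["color"][:,:,::-1].copy()
crop=cv2.resize(im[155:280,255:395],None,fx=5.7,fy=4.8*5.7/4.8*0+4.8,interpolation=cv2.INTER_CUBIC)
crop=cv2.resize(im[160:272,255:390],None,fx=5.2,fy=5.2,interpolation=cv2.INTER_CUBIC)
cv2.imwrite("pics/crop1.png",crop)
s=camera("side"); cv2.imwrite("pics/crop2.png",cv2.resize(s["color"][215:315,310:440,::-1],None,fx=5.8,fy=5.8,interpolation=cv2.INTER_CUBIC))
cor=ray(c,[(266,186),(369,169),(381,247),(281,265)],0.025); print(cor.round(3)); 
print([np.linalg.norm(cor[i]-cor[i-1]).round(3) for i in range(4)])
E
```

```text
[[ 0.68   0.183  0.025]
 [ 0.734 -0.131  0.025]
 [ 0.494 -0.163  0.025]
 [ 0.44   0.136  0.025]]
[np.float64(0.245), np.float64(0.319), np.float64(0.242), np.float64(0.303)]
```

View pics/crop1.png

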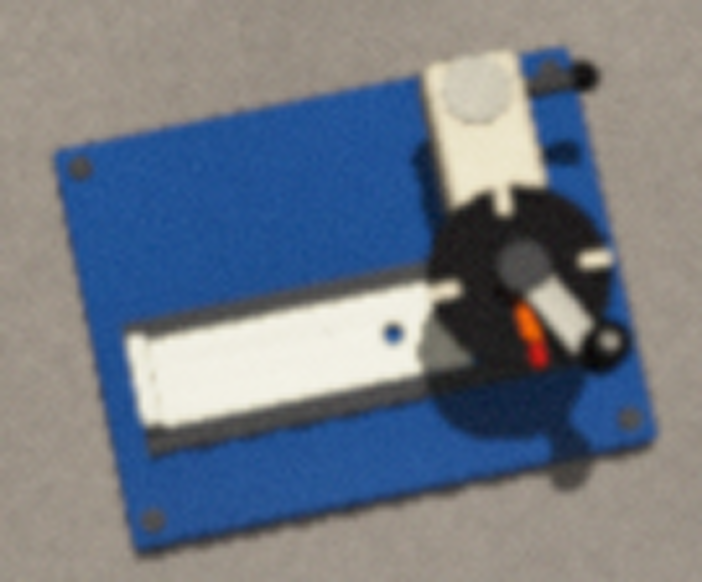

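View pics/crop2.png

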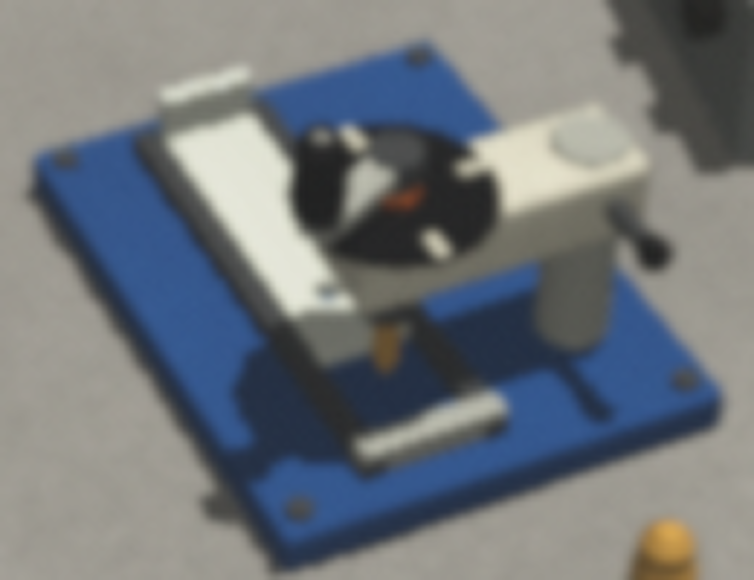

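```bash
cat > fit.py <<'E'
from h import *
from scipy.optimize import least_squares
t=camera("top"); s=camera("side")
f=lambda p:(np.array(p,float)+.5)/5.2-.5+[255,160]
g=lambda p:(np.array(p,float)+.5)/5.8-.5+[310,215]
C=np.array([[.15,.235,.025],[.15,-.075,.025],[-.09,-.075,.025],[-.09,.235,.025]])
ut=f([(57,152),(567,48),(655,438),(138,549)]); us=g([(427,42),(718,398),(285,552),(40,160)])
M=np.array([[-.0,.045,.149],[.045,0,.149],[0,-.045,.149],[-.045,0,.149]])
mt=f([(444,290),(503,200),(597,259),(539,352)]); ms=g([(354,139),(470,165),(437,244)])
# extra unknown marks radius fixed ~42mm
def res(T,r=.042):
    m=M.copy(); m[:,:2]*=r/.045
    return np.r_[(proj(t,tap2w(T,C))-ut).ravel(),(proj(s,tap2w(T,C))-us).ravel(),(proj(t,tap2w(T,m))-mt).ravel(),(proj(s,tap2w(T,m[:3]))-ms).ravel()]
r=least_squares(lambda p:res(p[:3],p[3]),[.55,-.08,.17,.042]); print(r.x,r.fun.round(1))
T=r.x[:3]; np.save("T.npy",T)
for c,u,n in((t,f([(607,342)]),'t'),(s,g([(322,138)]),'s')):
    w=ray(c,u,.221)[0]; d=tap2w((0,0,-T[2]),(w-[T[0],T[1],0]))[0]; print("knob",n,d.round(4),np.hypot(*d[:2]),np.arctan2(d[1],-d[0]))
for c,u,n in((t,f([(126,333),(148,428),(148,330),(172,425)]),'t'),(s,g([(162,97),(250,70),(163,107),(250,80)]),'s')):
    w=ray(c,u,.060); d=tap2w((0,0,-T[2]),(w-[T[0],T[1],0])); print("fl",n,d.round(4).tolist())
for c,u in((t,[(397,189)]),(t,[(458,195)]),): print(ray(c,u,.046 if u[0][0]<400 else .12))
# world refs
for n,p in(("home",[0,.145,.0425]),("axis",[0,0,.145])): print(n,tap2w(T,p))
E
python3 fit.py
```

```text
[ 0.5739328  -0.07505281  0.20688535  0.04144298] [-0.5 -0.3  1.  -0.6  1.7  0.7 -0.4  0.7  0.7 -1.4  1.9 -1.3  0.1 -2.
 -1.8 -1.7  0.6  0.6  0.6  0.5  0.4  0.5  0.3  0.2  0.  -0.3  0.6  0.1
 -0.1 -0.1]
knob t [-0.0525 -0.0246  0.221 ] 0.05792032799672583 -0.43775575479041684
knob s [-0.0543 -0.0293  0.221 ] 0.06168171110217713 -0.49417864613561185
fl t [[0.0295, 0.2145, 0.06], [-0.0259, 0.2131, 0.06], [0.0286, 0.202, 0.06], [-0.027, 0.1996, 0.06]]
fl s [[-0.0254, 0.207, 0.06], [0.0262, 0.2083, 0.06], [-0.0283, 0.1992, 0.06], [0.0225, 0.2007, 0.06]]
[[ 0.66651191 -0.21168081  0.046     ]]
[[ 0.63256768 -0.37466701  0.12      ]]
home [[0.54414796 0.06685513 0.0425    ]]
axis [[ 0.5739328  -0.07505281  0.145     ]]
```

Crop 1 shows the tapper with the white bracket on its rails (flange at about (145,380), hole at (392,332), short of the tap). The knob is at (607,342), the red mark at (539,352) and the orange pointer is on it. Crop 2 agrees from the side, with the gap to the end stop visible. The bracket on the rails is the one meant. Next I'll check the fit with an overlay.

```bash
cat > ov.py <<'E'
from h import *
import sys
def ov(name,q,fy,T):
    out=[]
    for n,(a,b,c0,d) in(("top",(160,272,255,390)),("side",(215,315,310,440))):
        c=camera(n); k=4 if n=="top" else 4
        im=cv2.resize(c["color"][a:b,c0:d,::-1],None,fx=k,fy=k,interpolation=cv2.INTER_CUBIC)
        def poly(P,col):
            p=((proj(c,tap2w(T,P))-[c0,a]+.5)*k).round().astype(int); cv2.polylines(im,[p.reshape(-1,1,2)],True,col,1)
        poly([[.15,.235,.025],[.15,-.075,.025],[-.09,-.075,.025],[-.09,.235,.025]],(0,255,255))
        th=np.linspace(0,2*np.pi,40); o=np.ones(40)
        poly(np.c_[.05*np.cos(th),.05*np.sin(th),.149*o],(0,255,0))
        poly(np.c_[-.06*np.cos(q)+.0125*np.cos(th),.06*np.sin(q)+.0125*np.sin(th),.221*o],(255,0,255))
        poly([[x,y,.06] for x,y in((-.025,fy-.005),(.025,fy-.005),(.025,fy+.005),(-.025,fy+.005))],(0,0,255))
        poly([[-.03,-.027,.145],[.125,-.027,.145],[.125,.027,.145],[-.03,.027,.145]],(0,200,0))
        out.append(im)
    h=max(i.shape[0] for i in out); out=[cv2.copyMakeBorder(i,0,h-i.shape[0],0,0,0) for i in out]
    r=np.hstack(out); return cv2.resize(r,None,fx=.75,fy=.75,interpolation=cv2.INTER_AREA)
E
python3 - <<'E'
from ov import *
T=np.load("T.npy"); cv2.imwrite("pics/ov1.png",ov("",-.465,.204,T))
o=get_obs(); Rm=R.from_quat(o["tool_rot"]).as_matrix()
tgt=tap2w(T,[0,.26,.304])[0]; print(tgt, Rm.T@(tgt-o["position"])/.25, (np.arctan2(Rm[1,0],Rm[0,0])-(T[2]+np.pi/2))/2)
E
```

```text
[0.52052551 0.17940281 0.304     ] [ 2.18649376e+00 -1.93615191e+00 -4.63092626e-04] -0.6629008181186594
```

View pics/ov1.png

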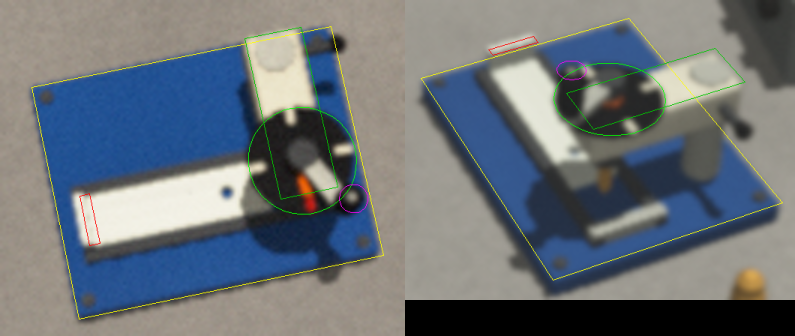

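The overlay fits the dial, base, knob ((350,199) top panel) and head. The flange (88,220) is within about 5 mm. Now moving over to behind the flange.

```bash
python3 -m handwheel '[[[0.1,-0.09,0,0],[0.2,-0.18,0,0],[0.3,-0.27,0,0],[0.4,-0.36,0,0],[0.5,-0.45,0,0],[0.6,-0.54,0,0],[0.7,-0.63,0,0],[0.8,-0.72,0,0],[0.9,-0.81,0,0],[1,-0.9,0,0]]]' 1 30
python3 -m handwheel '[[[0.1,-0.09,0,0],[0.2,-0.18,0,0],[0.3,-0.27,0,0],[0.4,-0.36,0,0],[0.5,-0.45,0,0],[0.6,-0.54,0,0],[0.7,-0.63,0,0],[0.8,-0.72,0,0],[0.9,-0.81,0,0],[1,-0.9,0,0]]]'
python3 -m handwheel '[[[0.05,-0.04,0,-0.08],[0.1,-0.08,0,-0.16],[0.15,-0.12,0,-0.24],[0.186,-0.136,0,-0.32],[0.186,-0.136,0,-0.4],[0.186,-0.136,0,-0.48],[0.186,-0.136,0,-0.56],[0.186,-0.136,0,-0.62],[0.186,-0.136,0,-0.663],[0.186,-0.136,0,-0.663]]]'
cat > st.py <<'E'
from h import *
T=np.load("T.npy"); o=get_obs(); m=R.from_quat(o["tool_rot"]).as_matrix()
L=lambda v: tap2w((0,0,-T[2]),v)[0].round(4)
print("t",o["t"],"tapper xyz",L(o["position"]-[T[0],T[1],0]),"yawerr",round(np.arctan2(m[1,0],m[0,0])-T[2]-np.pi/2,4),"zax",m[:,2].round(3),"F",L(o["ft_force"]).round(1),"w",round(o["gripper_width"],4),round(o["grip_force"],1),"j",o["joints"].round(2))
E
python3 st.py
```

```text
t: 1.65
position: [0.3672, -0.1822, 0.3041]
tool_rot: [0.975, 0.224, 0.0, 0.0]
ft_force: [1.3, -0.3, -0.1]
gripper_width: 0.0002
grip_force: 0.0
t: 2.9
position: [0.4939, 0.1292, 0.304]
tool_rot: [0.975, 0.224, 0.0, 0.0]
ft_force: [-0.1, -0.4, -0.5]
gripper_width: 0.0004
grip_force: 0.0
t: 4.15
position: [0.5206, 0.179, 0.3038]
tool_rot: [0.631, 0.776, -0.0, -0.0]
ft_force: [0.6, -0.1, -0.3]
gripper_width: 0.0002
grip_force: 0.0
t 4.15 tapper xyz [-0.      0.2596  0.3038] yawerr -0.0012 zax [-0.  0. -1.] F [ 0.6 -0.2 -0.3] w 0.0002 0.0 j [ 0.22  0.43 -0.83  1.49  0.32  1.37 -0.42]
```

```bash
python3 -m handwheel '[[[0,0,0.1,0],[0,0,0.2,0],[0,0,0.3,0],[0,0,0.4,0],[0,0,0.5,0],[0,0,0.6,0],[0,0,0.67,0],[0,0,0.72,0],[0,0,0.764,0],[0,0,0.764,0]]]'; python3 st.py
python3 -m handwheel '[[[-0.05,0,0,0],[-0.08,0,0,0],[-0.11,0,0,0],[-0.13,0,0,0],[-0.15,0,0,0],[-0.17,0,0,0],[-0.19,0,0,0],[-0.21,0,0,0],[-0.23,0,0,0],[-0.25,0,0,0]]]'; python3 st.py
```

```text
t: 5.4
position: [0.5202, 0.179, 0.1123]
tool_rot: [0.63, 0.776, -0.0, -0.0]
ft_force: [-0.9, 0.0, -0.2]
gripper_width: -0.0
grip_force: 0.0
t 5.4 tapper xyz [-0.0004  0.2597  0.1123] yawerr 0.0 zax [-0.001 -0.    -1.   ] F [-0.9  0.2 -0.2] w -0.0 0.0 j [ 0.16  0.61 -0.73  1.73  0.48  0.98 -0.55]
t: 6.65
position: [0.5334, 0.1181, 0.113]
tool_rot: [0.63, 0.776, 0.0, -0.0]
ft_force: [-0.9, 2.2, 1.4]
gripper_width: 0.0001
grip_force: 1.3
t 6.65 tapper xyz [0.     0.1973 0.113 ] yawerr 0.0004 zax [ 0.  0. -1.] F [-0.4  2.4  1.4] w 0.0001 1.3 j [ 0.27  0.6  -0.73  1.74  0.47  0.98 -0.43]
```

Contact (2.4 N). Continue pushing towards expected TCP y ≈ 0.161.

```bash
python3 -m handwheel '[[[-0.015,0,0,0],[-0.03,0,0,0],[-0.045,0,0,0],[-0.06,0,0,0],[-0.075,0,0,0],[-0.09,0,0,0],[-0.1,0,0,0],[-0.11,0,0,0],[-0.12,0,0,0],[-0.128,0,0,0]]]'; python3 st.py
python3 -m handwheel '[[[-0.003,0,0,0],[-0.006,0,0,0],[-0.009,0,0,0],[-0.012,0,0,0],[-0.015,0,0,0],[-0.018,0,0,0],[-0.021,0,0,0],[-0.024,0,0,0],[-0.024,0,0,0],[-0.024,0,0,0]]]'; python3 st.py
```

```text
t: 7.9
position: [0.5399, 0.0866, 0.1129]
tool_rot: [0.63, 0.776, -0.0, -0.0]
ft_force: [-0.5, 2.2, 2.9]
gripper_width: -0.0001
grip_force: 1.7
t 7.9 tapper xyz [-1.000e-04  1.652e-01  1.129e-01] yawerr 0.0003 zax [-0. -0. -1.] F [-0.1  2.3  2.9] w -0.0001 1.7 j [ 0.33  0.6  -0.73  1.74  0.47  0.98 -0.37]
t: 9.15
position: [0.5406, 0.0831, 0.1129]
tool_rot: [0.63, 0.777, 0.001, -0.001]
ft_force: [-1.0, 6.8, 0.9]
gripper_width: -0.0001
grip_force: 3.4
t 9.15 tapper xyz [-0.0002  0.1616  0.1129] yawerr 0.0019 zax [-0.     0.003 -1.   ] F [0.4 6.8 0.9] w -0.0001 3.4 j [ 0.34  0.6  -0.73  1.74  0.47  0.98 -0.36]
```

```bash
python3 -m handwheel '[[[-0.002,0,0,0],[-0.004,0,0,0],[-0.006,0,0,0],[-0.008,0,0,0],[-0.01,0,0,0],[-0.012,0,0,0],[-0.014,0,0,0],[-0.016,0,0,0],[-0.016,0,0,0],[-0.016,0,0,0]]]'; python3 st.py; python3 - <<'E'
from ov import *
T=np.load("T.npy"); cv2.imwrite("pics/ov2.png",ov("",-.465,.145,T))
E
```

```text
t: 10.4
position: [0.5406, 0.0827, 0.1129]
tool_rot: [0.629, 0.778, 0.003, -0.003]
ft_force: [-3.0, 12.5, 0.7]
gripper_width: 0.0001
grip_force: 5.9
t 10.4 tapper xyz [-0.0002  0.1612  0.1129] yawerr 0.0044 zax [-0.001  0.008 -1.   ] F [-0.3 12.8  0.7] w 0.0001 5.9 j [ 0.35  0.6  -0.73  1.74  0.47  0.98 -0.35]
```

View pics/ov2.png

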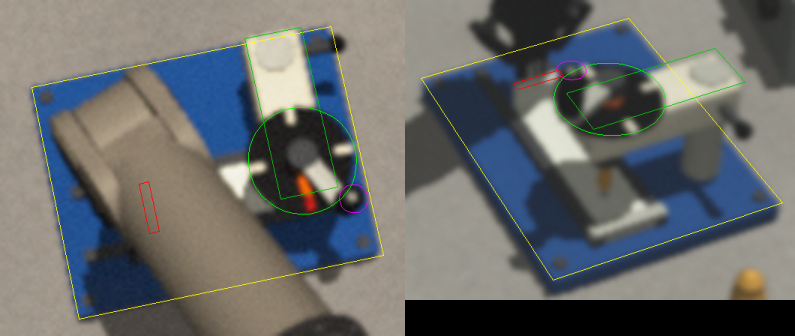

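The flange is solid: the last 4 mm of command gave 0.4 mm of motion at 13 N, the finger face is at 0.150, and the side view shows the plate end against the stop at about (620,215). So the bracket is home. Next: back off, lift and move over the knob.

```bash
python3 -m handwheel '[[[0.04,0,0,0],[0.08,0,0,0],[0.12,0,-0.08,0],[0.12,0,-0.2,0],[0.12,0,-0.32,0],[0.12,0,-0.44,0],[0.12,0,-0.56,0],[0.12,0,-0.68,0],[0.12,0,-0.78,0],[0.12,0,-0.828,0]]]'
python3 -m handwheel '[[[-0.08,-0.02,0,0],[-0.18,-0.04,0,0],[-0.28,-0.07,0,0],[-0.38,-0.09,0,0],[-0.48,-0.12,0,0],[-0.58,-0.15,0,0],[-0.68,-0.17,0,0],[-0.78,-0.2,0,0],[-0.848,-0.214,0,0],[-0.848,-0.214,0,0]]]' 0.45 20
python3 st.py
python3 - <<'E'
from ov import *
T=np.load("T.npy"); cv2.imwrite("pics/ov3.png",ov("",-.465,.145,T))
E
```

```text
t: 11.75
position: [0.5363, 0.1055, 0.3211]
tool_rot: [0.631, 0.776, 0.0, 0.001]
ft_force: [-0.4, 0.1, 1.1]
gripper_width: -0.0001
grip_force: 0.0
t: 13.0
position: [0.5267, -0.1141, 0.3192]
tool_rot: [0.632, 0.775, -0.001, -0.0]
ft_force: [-0.3, 0.3, 0.6]
gripper_width: 0.0468
grip_force: 0.0
t 13.0 tapper xyz [-0.0542 -0.0285  0.3192] yawerr -0.0034 zax [-0.001 -0.    -1.   ] F [-0.3  0.3  0.6] w 0.0468 0.0 j [ 0.75  0.38 -0.78  1.49  0.27  1.38  0.16]
```

View pics/ov3.png

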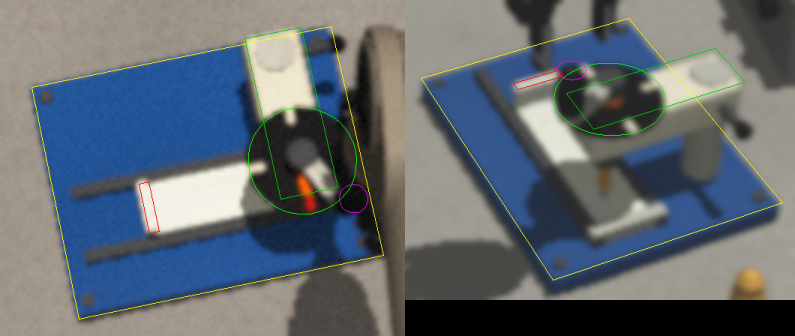

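Both views show the flange inside the "home" outline ((149,207) top, (538,78) side). Lower onto the knob and grip.

```bash
python3 -m handwheel '[[[0,0,0.03,0],[0,0,0.06,0],[0,0,0.09,0],[0,0,0.12,0],[0,0,0.15,0],[0,0,0.18,0],[0,0,0.21,0],[0,0,0.23,0],[0,0,0.25,0],[0,0,0.25,0]]]'; python3 st.py
python3 -m handwheel '[[[0,0,0,0],[0,0,0,0],[0,0,0,0],[0,0,0,0],[0,0,0,0],[0,0,0,0],[0,0,0,0],[0,0,0,0],[0,0,0,0],[0,0,0,0]]]' 1 25; python3 st.py
```

```text
t: 14.35
position: [0.5268, -0.1122, 0.257]
tool_rot: [0.63, 0.776, -0.0, -0.0]
ft_force: [0.6, -0.1, -0.8]
gripper_width: 0.0468
grip_force: 0.0
t 14.35 tapper xyz [-0.0537 -0.0266  0.257 ] yawerr 0.0002 zax [-0.001  0.    -1.   ] F [ 0.5 -0.2 -0.8] w 0.0468 0.0 j [ 0.74  0.42 -0.77  1.6   0.3   1.25  0.13]
t: 15.6
position: [0.5274, -0.112, 0.2578]
tool_rot: [0.63, 0.776, 0.0, 0.0]
ft_force: [1.3, 0.1, 3.1]
gripper_width: 0.0239
grip_force: 25.4
t 15.6 tapper xyz [-0.0531 -0.0266  0.2578] yawerr 0.0003 zax [ 0.001  0.    -1.   ] F [ 1.3 -0.2  3.1] w 0.0239 25.4 j [ 0.74  0.42 -0.77  1.6   0.3   1.25  0.13]
```

```bash
cat > arc.py <<'E'
import numpy as np,sys
def arc(q0,q1,n,dx=0,dy=0):
    k=np.arange(1,n+1)/n; k=k if n<5 else k
    q=q0+(q1-q0)*k
    p=lambda q:np.array([.06*np.sin(q),-.06*np.cos(q),.0025*(q-q0)/6.283+0*q]).T
    print(round(q0,3),round(q1,3),((p(q)-p(np.array(q0)))/.25).round(3).tolist())
E
python3 - <<'E'
from arc import *
P=np.pi
arc(-.465,0,8)
for a,b in((0,P/2),(P/2,P),(P,3*P/2),(3*P/2,2*P)):
    arc(a,b,9)
for a,b in((P,P/2),(3*P/2,P)): arc(a,b,9)
E
```

```text
-0.465 0 [[0.013, -0.006, 0.0], [0.026, -0.011, 0.0], [0.039, -0.015, 0.0], [0.052, -0.019, 0.0], [0.066, -0.022, 0.0], [0.08, -0.024, 0.001], [0.094, -0.025, 0.001], [0.108, -0.025, 0.001]]
0 1.571 [[0.042, 0.004, 0.0], [0.082, 0.014, 0.001], [0.12, 0.032, 0.001], [0.154, 0.056, 0.001], [0.184, 0.086, 0.001], [0.208, 0.12, 0.002], [0.226, 0.158, 0.002], [0.236, 0.198, 0.002], [0.24, 0.24, 0.003]]
1.571 3.142 [[-0.004, 0.042, 0.0], [-0.014, 0.082, 0.001], [-0.032, 0.12, 0.001], [-0.056, 0.154, 0.001], [-0.086, 0.184, 0.001], [-0.12, 0.208, 0.002], [-0.158, 0.226, 0.002], [-0.198, 0.236, 0.002], [-0.24, 0.24, 0.003]]
3.142 4.712 [[-0.042, -0.004, 0.0], [-0.082, -0.014, 0.001], [-0.12, -0.032, 0.001], [-0.154, -0.056, 0.001], [-0.184, -0.086, 0.001], [-0.208, -0.12, 0.002], [-0.226, -0.158, 0.002], [-0.236, -0.198, 0.002], [-0.24, -0.24, 0.003]]
4.712 6.283 [[0.004, -0.042, 0.0], [0.014, -0.082, 0.001], [0.032, -0.12, 0.001], [0.056, -0.154, 0.001], [0.086, -0.184, 0.001], [0.12, -0.208, 0.002], [0.158, -0.226, 0.002], [0.198, -0.236, 0.002], [0.24, -0.24, 0.003]]
3.142 1.571 [[0.042, -0.004, -0.0], [0.082, -0.014, -0.001], [0.12, -0.032, -0.001], [0.154, -0.056, -0.001], [0.184, -0.086, -0.001], [0.208, -0.12, -0.002], [0.226, -0.158, -0.002], [0.236, -0.198, -0.002], [0.24, -0.24, -0.003]]
4.712 3.142 [[0.004, 0.042, -0.0], [0.014, 0.082, -0.001], [0.032, 0.12, -0.001], [0.056, 0.154, -0.001], [0.086, 0.184, -0.001], [0.12, 0.208, -0.002], [0.158, 0.226, -0.002], [0.198, 0.236, -0.002], [0.24, 0.24, -0.003]]
```

```bash
python3 -m handwheel '[[[0.013,-0.006,0,0],[0.026,-0.011,0,0],[0.039,-0.015,0,0],[0.052,-0.019,0,0],[0.066,-0.022,0,0],[0.08,-0.024,0.001,0],[0.094,-0.025,0.001,0],[0.108,-0.025,0.001,0],[0.108,-0.025,0.001,0],[0.108,-0.025,0.001,0]]]'; python3 st.py
```

```text
t: 16.85
position: [0.5155, -0.0868, 0.2575]
tool_rot: [0.63, 0.776, 0.0, 0.0]
ft_force: [3.2, 0.6, 6.0]
gripper_width: 0.0241
grip_force: 25.6
t 16.85 tapper xyz [-0.0596  0.0005  0.2575] yawerr 0.0003 zax [ 0. -0. -1.] F [ 3.3 -0.1  6. ] w 0.0241 25.6 j [ 0.73  0.39 -0.78  1.64  0.28  1.23  0.09]
```

```bash
python3 - <<'E'
from ov import *
T=np.load("T.npy"); cv2.imwrite("pics/ov4.png",ov("",0,.145,T))
E
```

```text
(no output)
```

View pics/ov4.png

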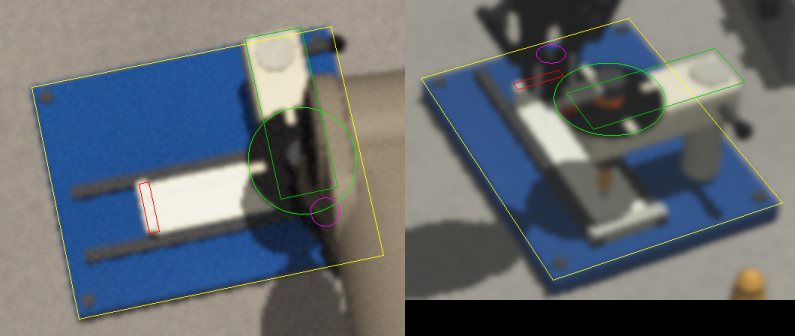

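Forces are low. Side view: the crank arm points to the gripper near (550,60) and the pointer is still at about (610,100). First half-turn forward now.

```bash
python3 -m handwheel '[[[0.042,0.004,0,0],[0.082,0.014,0.001,0],[0.12,0.032,0.001,0],[0.154,0.056,0.001,0],[0.184,0.086,0.001,0],[0.208,0.12,0.002,0],[0.226,0.158,0.002,0],[0.236,0.198,0.002,0],[0.24,0.24,0.003,0],[0.24,0.24,0.003,0]]]' >/dev/null; python3 st.py
```

```text
t 18.2 tapper xyz [-0.0004  0.0607  0.2569] yawerr 0.0007 zax [-0.002 -0.001 -1.   ] F [1.  0.9 8.4] w 0.0238 25.8 j [ 0.54  0.47 -0.78  1.53  0.34  1.28 -0.07]
```

```bash
python3 -m handwheel '[[[-0.004,0.042,0,0],[-0.014,0.082,0,0],[-0.032,0.12,0,0],[-0.056,0.154,0,0],[-0.086,0.184,0,0],[-0.12,0.208,0,0],[-0.158,0.226,0,0],[-0.198,0.236,0,0],[-0.24,0.24,0,0],[-0.24,0.24,0,0]]]' >/dev/null; python3 st.py
python3 -m handwheel '[[[0,0,0,0],[0,0,0,0],[0,0,0,0],[0,0,0,0],[0,0,0,0],[0,0,0,0],[0,0,0,0],[0,0,0,0],[0,0,0,0],[0,0,0,0]]]' >/dev/null;python3 st.py
```

```text
t 19.45 tapper xyz [6.040e-02 1.000e-04 2.564e-01] yawerr -0.0003 zax [ 0.  0. -1.] F [ 4.2 -1.2  4.5] w 0.0239 25.4 j [ 0.51  0.62 -0.73  1.31  0.4   1.36 -0.  ]
t 20.7 tapper xyz [6.030e-02 2.000e-04 2.564e-01] yawerr 0.0001 zax [ 0.001 -0.    -1.   ] F [4.8 0.2 3.8] w 0.0242 25.4 j [ 0.51  0.62 -0.73  1.31  0.4   1.36 -0.  ]
```

```bash
python3 - <<'E'
from ov import *
T=np.load("T.npy"); cv2.imwrite("pics/ov5.png",ov("",np.pi,.145,T))
E
```

```text
(no output)
```

View pics/ov5.png

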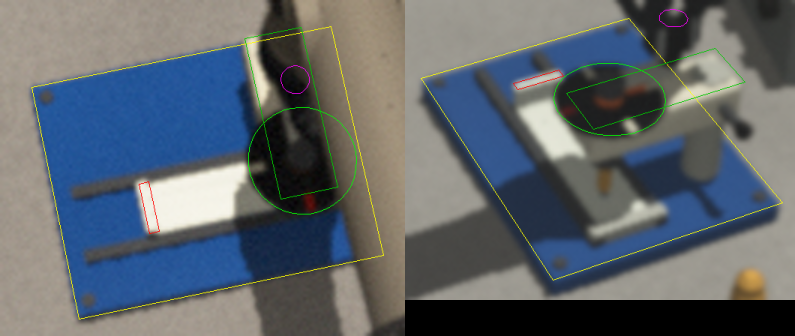

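Crank arm at (288,130) points to the half-turn mark, and the red mark is exposed at (311,202). Now a quarter back, hold, then half forward, hold.

```bash
H='x'; python3 -m handwheel '[[[0.042,-0.004,0,0],[0.082,-0.014,0,0],[0.12,-0.032,0,0],[0.154,-0.056,0,0],[0.184,-0.086,0,0],[0.208,-0.12,0,0],[0.226,-0.158,0,0],[0.236,-0.198,0,0],[0.24,-0.24,0,0],[0.24,-0.24,0,0]]]' >/dev/null; python3 st.py
python3 -m handwheel '[[[0,0,0,0],[0,0,0,0],[0,0,0,0],[0,0,0,0],[0,0,0,0],[0,0,0,0],[0,0,0,0],[0,0,0,0],[0,0,0,0],[0,0,0,0]]]' >/dev/null;python3 st.py
python3 -m handwheel '[[[-0.004,0.042,0,0],[-0.014,0.082,0,0],[-0.032,0.12,0,0],[-0.056,0.154,0,0],[-0.086,0.184,0,0],[-0.12,0.208,0,0],[-0.158,0.226,0,0],[-0.198,0.236,0,0],[-0.24,0.24,0,0],[-0.24,0.24,0,0]]]' >/dev/null; python3 st.py
```

```text
t 22.05 tapper xyz [-0.0019  0.0607  0.2569] yawerr 0.0003 zax [-0.004 -0.002 -1.   ] F [-1.6  1.9  8.8] w 0.0243 25.9 j [ 0.54  0.47 -0.78  1.54  0.34  1.28 -0.07]
t 23.3 tapper xyz [-0.0018  0.0607  0.2569] yawerr 0.0003 zax [-0.005 -0.002 -1.   ] F [-1.7  1.4  9.4] w 0.0243 26.0 j [ 0.54  0.47 -0.78  1.53  0.34  1.28 -0.07]
t 24.55 tapper xyz [ 0.0603 -0.0003  0.2564] yawerr -0.0007 zax [ 0.001 -0.    -1.   ] F [ 4.  -1.   4.4] w 0.0242 25.5 j [ 0.51  0.62 -0.73  1.31  0.4   1.36 -0.  ]
```

```bash
python3 -m handwheel '[[[-0.042,-0.004,0,0],[-0.082,-0.014,0,0],[-0.12,-0.032,0,0],[-0.154,-0.056,0,0],[-0.184,-0.086,0,0],[-0.208,-0.12,0,0],[-0.226,-0.158,0,0],[-0.236,-0.198,0,0],[-0.24,-0.24,0,0],[-0.24,-0.24,0,0]]]' >/dev/null; python3 st.py
python3 -m handwheel '[[[0,0,0,0],[0,0,0,0],[0,0,0,0],[0,0,0,0],[0,0,0,0],[0,0,0,0],[0,0,0,0],[0,0,0,0],[0,0,0,0],[0,0,0,0]]]' >/dev/null;python3 st.py
python3 -m handwheel '[[[0.004,0.042,0,0],[0.014,0.082,0,0],[0.032,0.12,0,0],[0.056,0.154,0,0],[0.086,0.184,0,0],[0.12,0.208,0,0],[0.158,0.226,0,0],[0.198,0.236,0,0],[0.24,0.24,0,0],[0.24,0.24,0,0]]]' >/dev/null; python3 st.py
python3 -m handwheel '[[[0,0,0,0],[0,0,0,0],[0,0,0,0],[0,0,0,0],[0,0,0,0],[0,0,0,0],[0,0,0,0],[0,0,0,0],[0,0,0,0],[0,0,0,0]]]' >/dev/null;python3 st.py
```

```text
t 25.8 tapper xyz [-0.0021 -0.0593  0.2557] yawerr -0.0 zax [-0.005 -0.    -1.   ] F [-1.1  0.6  3.5] w 0.024 25.3 j [ 0.68  0.55 -0.74  1.42  0.37  1.32  0.12]
t 27.05 tapper xyz [-0.     -0.0594  0.2559] yawerr 0.0004 zax [-0.001  0.    -1.   ] F [-2.   2.8 -4.4] w 0.0241 24.7 j [ 0.68  0.55 -0.74  1.42  0.37  1.32  0.12]
t 28.3 tapper xyz [0.0606 0.0024 0.2566] yawerr 0.0023 zax [ 0.     0.002 -1.   ] F [-2.1  1.9 -4.5] w 0.0241 25.2 j [ 0.5   0.62 -0.73  1.31  0.4   1.36 -0.  ]
t 29.55 tapper xyz [0.0605 0.0004 0.2566] yawerr 0.0003 zax [ 0.001  0.    -1.   ] F [ 0.3  0.4 -2.3] w 0.0238 25.2 j [ 0.51  0.62 -0.73  1.31  0.4   1.36 -0.  ]
```

```bash
python3 -m handwheel '[[[-0.042,-0.004,0,0],[-0.082,-0.014,0,0],[-0.12,-0.032,0,0],[-0.154,-0.056,0,0],[-0.184,-0.086,0,0],[-0.208,-0.12,0,0],[-0.226,-0.158,0,0],[-0.236,-0.198,0,0],[-0.24,-0.24,0,0],[-0.24,-0.24,0,0]]]' >/dev/null; python3 st.py
python3 -m handwheel '[[[0.004,-0.042,0,0],[0.014,-0.082,0,0],[0.032,-0.12,0,0],[0.056,-0.154,0,0],[0.086,-0.184,0,0],[0.12,-0.208,0,0],[0.158,-0.226,0,0],[0.198,-0.236,0,0],[0.24,-0.24,0,0],[0.24,-0.24,0,0]]]' >/dev/null; python3 st.py
python3 -m handwheel '[[[0,0,0,0],[0,0,0,0],[0,0,0,0],[0,0,0,0],[0,0,0,0],[0,0,0,0],[0,0,0,0],[0,0,0,0],[0,0,0,0],[0,0,0,0]]]' >/dev/null;python3 st.py
```

```text
t 30.8 tapper xyz [-0.0016 -0.0594  0.2559] yawerr 0.0 zax [-0.004 -0.    -1.   ] F [-0.7  4.7 -7.3] w 0.0238 25.4 j [ 0.68  0.55 -0.74  1.42  0.37  1.32  0.12]
t 32.05 tapper xyz [-5.970e-02 -2.000e-04  2.555e-01] yawerr 0.0004 zax [ 0.002 -0.001 -1.   ] F [  5.1   1.1 -16. ] w 0.0241 25.9 j [ 0.74  0.39 -0.8   1.64  0.3   1.23  0.09]
t 33.3 tapper xyz [-5.970e-02 -2.000e-04  2.555e-01] yawerr -0.0001 zax [ 0.002 -0.001 -1.   ] F [  6.5   0.  -16.1] w 0.0242 25.9 j [ 0.74  0.39 -0.8   1.64  0.29  1.23  0.09]
```

```bash
python3 -m handwheel '[[[0,0,0.006,0],[0,0,0.006,0],[0,0,0.006,0],[0,0,0.006,0],[0,0,0.006,0],[0,0,0.006,0],[0,0,0.006,0],[0,0,0.006,0],[0,0,0.006,0],[0,0,0.006,0]]]' 0.45 >/dev/null; python3 st.py
python3 -m handwheel '[[[0,0,-0.02,0],[0,0,-0.06,0],[0,0,-0.1,0],[0,0,-0.15,0],[0,0,-0.2,0],[0,0,-0.25,0],[0,0,-0.3,0],[0,0,-0.35,0],[0,0,-0.4,0],[0,0,-0.4,0]]]' >/dev/null
python3 -m handwheel '[[[0.08,0,0,0],[0.16,0,0,0],[0.26,0,0,0],[0.36,0,0,0],[0.46,0,0,0],[0.56,0,0,0],[0.66,0,0,0],[0.76,0,0,0],[0.84,0,0,0],[0.84,0,0,0]]]' >/dev/null; python3 st.py
python3 - <<'E'
from ov import *
T=np.load("T.npy"); cv2.imwrite("pics/ov6.png",ov("",0,.145,T))
E
```

```text
t 34.55 tapper xyz [-0.0598  0.0003  0.2549] yawerr 0.0002 zax [-0.  0. -1.] F [-1.5 -0.6 -0.1] w 0.0471 0.0 j [ 0.74  0.39 -0.8   1.64  0.29  1.23  0.09]
t 37.05 tapper xyz [-0.0609  0.214   0.3549] yawerr 0.007 zax [-0.001  0.    -1.   ] F [ 0.5 -0.3 -0.9] w 0.0468 0.0 j [ 0.46  0.26 -0.92  1.56  0.21  1.43 -0.27]
```

View pics/ov6.png

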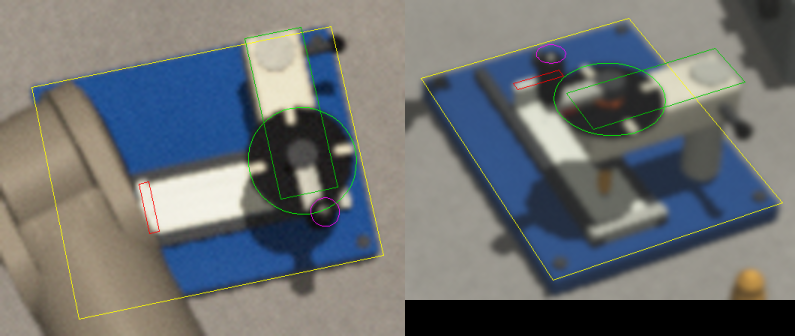

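```bash
python3 - <<'E'
from h import *
T=np.load("T.npy")
for n in("top","side"):
    c=camera(n); g=cv2.cvtColor(c["color"],cv2.COLOR_RGB2GRAY)
    for q in(-.15,0,.15): print(n,q,proj(c,tap2w(T,[-.06*np.cos(q),.06*np.sin(q),.2185])).round(1))
    u,v=proj(c,tap2w(T,[-.06,0,.2185]))[0].round().astype(int); print(u-6,v-5); print(g[v-5:v+7,u-6:u+7])
E
```

```text
top -0.15 [[366.  229.3]]
top 0 [[362.7 230.2]]
top 0.15 [[359.3 230.7]]
357 225
[[204 202 189 169 145  86  40  27  32  35  69 132 185]
 [199 195 163 119  93  61  25  23  26  42  81 141 194]
 [186 170 110  61  47  44  36  30  29  42  79 138 193]
 [162 130  65  42  60  78  61  54  35  35  67 122 164]
 [119  80  38  53  88 110  94  72  44  31  52  75  94]
 [ 61  37  28  56  85  96  85  65  36  24  38  56  62]
 [ 19  19  19  36  49  55  57  41  36  30  46  66  70]
 [ 18  17  11  21  28  27  26  22  25  27  50  72  77]
 [ 18  14  14  18  20  21  27  21  21  31  52  67  73]
 [ 27  21  15  14   8  17  13  16  29  41  61  77  74]
 [ 30  24  23  16  12  16  19  23  36  50  69  74  77]
 [ 35  34  32  25  26  26  25  37  44  59  68  75  73]]
side -0.15 [[359.8 235.1]]
side 0 [[358.1 233.1]]
side 0.15 [[356.8 231.1]]
352 228
[[149 149 149 145 142 138 133 127 120 114 107 100  95]
 [143 141 139 133 124 118 111 103  97  92  89  86  84]
 [125 119 114 108  99  95  89  85  83  83  82  81  83]
 [100  94  90  85  80  79  78  75  75  79  80  81  80]
 [ 80  78  75  70  68  75  82  76  69  70  74  79  81]
 [ 69  67  64  59  62  85 102  91  67  59  67  76  79]
 [ 61  57  52  49  56  82 102  90  63  51  58  71  78]
 [ 57  48  43  40  46  63  75  67  52  44  50  65  76]
 [ 59  46  39  37  38  43  47  44  41  38  46  61  74]
 [ 65  53  41  35  35  35  38  38  37  38  44  59  73]
 [ 72  62  44  36  34  34  35  35  36  35  42  57  67]
 [ 82  70  50  36  34  33  34  34  34  35  41  51  55]]
```

```bash
python3 -c "
from rig import *
print(job_done())"
```

```text
the job is handed in; nothing more can be done
None
```

The job is handed in, with no verdict shown: bracket home against the stop, all five pecks done, crank within about 0.03 rad of one full turn past the red mark, knob released and hand clear at 37 s.

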